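# Draw the spray bar out of the rinse trough

## Task

The steel spray bar lying in the bottle-rinse trough is longer than the gap between the trough's two fixed covers: tilt it, draw it out through that gap one end first, and then hold it level in the air over the trough, its whole length at least 5 cm clear above the covers. Finish while still holding it there; do not put it down or let go. Leave alone the bung and the cup that stand on the covers and the bottles beside the trough.

Things in the scene. Friction and masses are not known exactly. Their poses are not given: they have to be found in the camera images.
- trough: fixed open-topped steel trough on the table, long along its own y: 198 (x) by 438 (y) by 84 mm high. Walls and floor 4 mm thick: inner floor 4 mm above the table, inside 190 by 430 mm. Two fixed flat covers 4 mm thick (underside 80 mm, top 84 mm above the table) reach in from the two y ends and leave a gap in the middle. Origin: centre of its underside; z up
- gap (a point): centre of the gap between the two covers, level with their tops (84 mm above the table), right above the trough's origin; axes as the trough. The gap is 170 mm long in y (-85 to +85 mm) and as wide in x as the inside, 190 mm
- bar: loose steel spray bar, 0.3 to 0.45 kg, balanced at its middle, along its own y: 20 mm square tube with a 28 by 28 by 20 mm cap at each end, 260 mm overall. It lies on its caps on the trough's inner floor, roughly along the trough, middle showing in the gap, ends under the covers; tube underside 4 mm off that floor. Origin: its centre, on the tube's axis, 18 mm above the table at the start
- end_a (a point): centre of the bar's end cap at its +y end, 120 mm from the bar's origin (the end face is 10 mm farther)
- end_b (a point): centre of the bar's end cap at its -y end, 120 mm from the bar's origin
- bung: tapered rubber bung, 38 mm wide, 28 mm tall, standing on one of the covers near its outer end (which cover varies); origin at the centre of its underside; leave it alone
- cup: small open steel measuring cup, 44 mm wide, 32 mm tall, standing on the other cover near its outer end; origin at the centre of its underside; leave it alone
- bottle0: dark brown beer bottle with a cap, 62 mm diameter, 225 mm tall, standing on the table beside the trough; origin at the centre of its underside; leave it alone
- bottle1: dark brown beer bottle with a cap, 62 mm diameter, 225 mm tall, standing on the table beside the trough; origin at the centre of its underside; leave it alone
- bottle2: dark brown beer bottle with a cap, 62 mm diameter, 225 mm tall, standing on the table beside the trough; origin at the centre of its underside; leave it alone

How it is judged:
On the way:
1. one end of the bar is up through the gap, above the covers, while the other end is still below them (((height (world z) of end_a above 0.092 m and height (world z) of end_b below 0.07 m) or (height (world z) of end_b above 0.092 m and height (world z) of end_a below 0.07 m))), for 0.1 s.
At the end, for the whole second after the job is handed in: Held: both end caps over 138 mm above the table (40 mm clear of the covers), bar level within 15 degrees, its middle within 150 mm horizontally of the gap centre, slower than 30 mm/s, gripped by the fingers, touching neither trough nor bystanders (height (world z) of each of end_a, end_b above 0.138 m and angle between bar's own y axis and vertical between 1.309 and 1.833 rad and horizontal distance between bar and gap below 0.15 m and linear speed of bar below 0.03 m/s and contact force between the fingers and bar above 2 N and contact force between bar and trough below 0.1 N and contact force between bar and bung below 0.1 N and contact force between bar and cup below 0.1 N and contact force between bar and bottle0 below 0.1 N and contact force between bar and bottle1 below 0.1 N and contact force between bar and bottle2 below 0.1 N); the arm keeps its last pose, push and grip.
It fails at once if the bung or cup pushed more than 30 mm or knocked over (distance of any of bung, cup from where it was at the start of the episode above 0.03 m or angle between any of bung, cup's own z axis and vertical above 0.5 rad).
It fails at once if a bottle pushed more than 40 mm or knocked over (distance of any of bottle0, bottle1, bottle2 from where it was at the start of the episode above 0.04 m or angle between any of bottle0, bottle1, bottle2's own z axis and vertical above 0.5 rad).
It also fails if it takes over 38 s, if anything falls off the work surface, if the arm or the gripper's body presses on something with over 40 N, if the wrist force passes 120 N, or if a joint passes its speed limit or range.

## Robot

A 6-joint arm with a two-finger parallel gripper is mounted at the origin on the work surface. World frame = base frame: x ahead of the robot, y to its left, z up, the work surface at z = 0. Lengths are in m, angles in rad, forces in N, time in s.
With the tool pointing down it reaches from about 0.3 to 0.875 m from the base axis. Payload 6.4 kg.
Tool frame: the origin (TCP) lies at the very end of the fingers, on their centre line; the grasp point (between the pads) lies 19 mm behind it; x points along the fingers, z is the direction in which the jaws open and shut, and the axes are right-handed (so a half turn about x gives the same grasp; the last joint's range is limited). The gripper opens to 85 mm and grips with 20 to 120 N. Pads are 22 mm wide; open, the fingers measure 114 mm over their backs; the gripper's body (76 mm by 85 mm) begins 54 mm behind the grasp point. The pads swing forward as they close: fully open they stand 13 mm farther back than shut.
Start: joints at [-0.206, 0.181, 1.607, -0, 1.354, -0.206], TCP at [0.575, 0, 0.231] pointing down, gripper open.
Joint ranges: [-2.99, 2.99], [-0.89, 2.07], [0.3, 2.58], [-1.14, 4.28], [0, 2.63], [-3.12, 3.12]. Speed limits (rad/s): [2.57, 2.57, 3.01, 3.14, 3.14, 3.14].

## Interface

Orientations are given as a unit quaternion [w, x, y, z].
In Python, from workcell import bot gives the robot as it stands. Calls block until the motion is done:
- bot.goto(position, orientation): joint-space move of the TCP to a pose.
- bot.move_l(position, orientation=None, rate=0.15, guard=None): straight line of the TCP; orientation=None keeps the orientation; rate is the mean speed in m/s. With guard (N) it stops when the force on the tool has changed by that much, and returns True; else False.
- bot.move_j(angles): joint-space move.
- bot.let_go() and bot.gripper_close(): open the fingers fully, or close them until they stop; the grip force is fixed at half the most.
- bot.dwell(seconds).
- bot.solve_ik(position, orientation): joint angles nearest the present ones, or None.
- bot.capture(name): name is "scene" or "side" or "wrist"; returns (picture, depth): 480x640x3 uint8, red, green, blue; 480x640 float32, m along the optical axis (not along the pixel's ray), 0 where there is no reading.
- bot.camera_params(name): a dict with "camera_matrix" (3x3 intrinsics, pixels), "D" ([k1, k2, p1, p2, k3] as OpenCV has them; the pictures are not rectified), "rvec" (rotation vector, rad) and "tvec" (3), from world to camera coordinates, as OpenCV has them. Camera axes: x right, y down, z forward; pixel columns grow to the right and rows downward; lengths in m; the calibration is good to about 2 mm. A picture is of the moment at which its call begins: read the wrist's pose just before it. camera_params takes no time and is no camera call; for the wrist camera it gives the pose at the moment of the call.
A pose or a line that the arm cannot do raises bot.Unreachable and nothing moves.
- bot.close_job(): hands the job in, once; it reports no verdict.
Trained networks look in the newest picture that a camera, given by its name, has taken for a name from the list of things; names that differ only in an ending like _2 or _b are one class to them, and where a whole thing is asked for, a point or a joint stands for the part that bears it (a point fixed in the world has none). Each returns a list of dicts, best first, with "score" (0 to 1); they miss things now and then, are a little off and sometimes report something else, mostly with a low value. They report only what shows in the picture. A call takes as long as a camera call.
- bot.spot_in(target, camera): "point" ([x, y, z] in m, in world coordinates, good to about 4 mm: the middle of the surface that is visible of it).
- bot.cut_out(target, camera): "mask" (480x640 bool, what is visible of it).
Readings, each from a call of its own:
- bot.get_time(): time.
- bot.get_joint_positions(): joint angles.
- bot.get_joint_velocities(): joint speeds.
- bot.get_tau(): joint torques, N m.
- bot.get_tcp_pos(): TCP position.
- bot.get_tcp_rot(): TCP orientation.
- bot.get_contact_force(): force on the tool from outside, world axes, zero at the start.
- bot.get_moment(): the same for the moment, N m.
- bot.get_gripper_width(): finger opening in m.
Only numpy, scipy, OpenCV 4.12 (cv2) and the standard library are available. Lean on these libraries where they do the work, as an engineer would, in place of code of your own. Each camera call takes 0.05 s, during which the arm holds its last target. There are 200 camera calls.

## Working session

There is one attempt and no reset: what is moved stays moved. The work goes in short steps, each a Python script; the robot and the scene stay as the last script left them, time stands still between calls to the robot, and variables do not carry over. Pictures are saved under pics/ and viewed, about 8 in all and at most 12, crops included, and the job is handed in when it is done.

```bash
mkdir -p pics; ls; cat > h.py <<'E'
import numpy as np, cv2
from workcell import bot
from scipy.spatial.transform import Rotation as R
def snap(n,f):
    p,d=bot.capture(n); cv2.imwrite(f'pics/{f}.png',p[:,:,::-1]); return p,d
def cloud(n,d,mask):
    P=bot.camera_params(n); v,u=np.nonzero(mask&(d>0)); z=d[v,u]
    q=cv2.undistortPoints(np.stack([u,v],1).astype(np.float64)[:,None],np.array(P['camera_matrix'],float),np.array(P['D'],float))[:,0]
    c=np.c_[q*z[:,None],z]
    M=R.from_rotvec(np.ravel(P['rvec'])); return M.inv().apply(c-np.ravel(P['tvec']))
E
python3 - <<'E'
from h import *
print(bot.get_tcp_rot(),bot.get_time())
for n in('scene','side'):
    p,d=snap(n,n+'0')
    for t in('trough','bar','bung','cup','bottle0'):
        for o in bot.spot_in(t,n)[:4]: print(n,t,np.round(o['point'],3),round(o['score'],2))
    for t in('trough','bar'):
        for o in bot.cut_out(t,n)[:1]:
            c=cloud(n,d,o['mask'])
            if t=='trough': c=c[(c[:,2]>.075)&(c[:,2]<.092)]
            print(n,t,len(c),np.round(np.percentile(c,[1,50,99],axis=0),3).tolist(), cv2.minAreaRect((c[:,:2]*1000).astype(np.float32)))
a=cv2.imread('pics/scene0.png');b=cv2.imread('pics/side0.png')
cv2.imwrite('pics/both.png',cv2.resize(np.vstack([a,b]),(400,600)))
E
```

```text
pics
[7.06490127e-01 1.18888044e-04 7.07722876e-01 1.34734572e-04] 0.0
scene trough [0.635 0.107 0.066] 0.88
scene bar [0.583 0.094 0.03 ] 0.65
scene bung [0.638 0.272 0.11 ] 0.49
scene bung [0.491 0.47  0.102] 0.18
scene cup [ 0.575 -0.082  0.108] 0.88
scene bottle0 [0.622 0.469 0.109] 0.77
scene bottle0 [ 0.516 -0.474  0.107] 0.68
scene bottle0 [0.489 0.469 0.104] 0.66
scene trough 6296 [[0.456, -0.123, 0.076], [0.609, 0.126, 0.084], [0.727, 0.321, 0.088]] ((586.3101196289062, 101.87623596191406), (441.1082763671875, 208.46014404296875), 76.463134765625)
scene bar 633 [[0.551, 0.017, 0.014], [0.581, 0.092, 0.027], [0.611, 0.186, 0.031]] ((563.6075439453125, 107.35271453857422), (179.1153564453125, 60.76198959350586), 75.15415954589844)
side trough [0.59  0.177 0.078] 0.76
side bar [0.556 0.05  0.029] 0.6
side bung [0.619 0.282 0.115] 0.87
side cup [ 0.56  -0.075  0.104] 0.8
side cup [0.59  0.18  0.077] 0.24
side bottle0 [0.587 0.497 0.14 ] 0.95
side bottle0 [0.457 0.508 0.129] 0.8
side bottle0 [ 0.487 -0.456  0.106] 0.69
```

View pics/scene0.png

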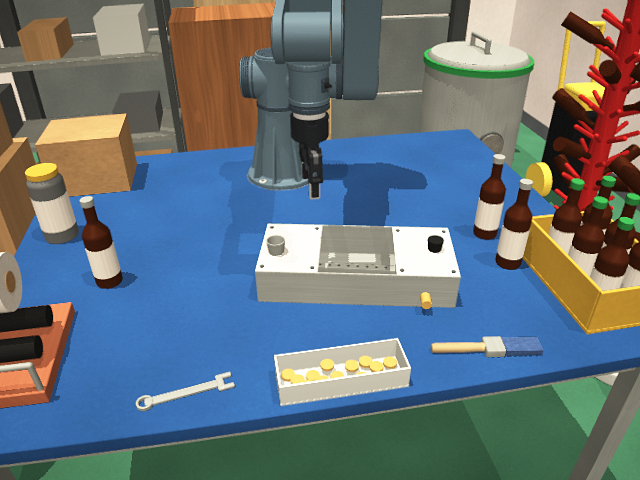

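View pics/side0.png

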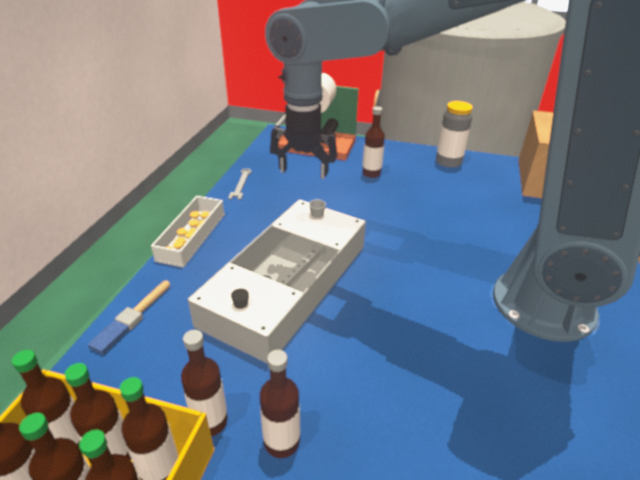

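The scene picture shows the trough at about (355,262) px, the gap at (357,248) with the bar in it, the cup at left (277,243) and the bung at right (435,243). The bottles are well clear to both sides. The side view agrees. Next I'll take a close look from above.

```bash
cat >> h.py <<'E'
def down(yaw,tilt=0.):  # tilt about the tool z (jaw) axis, world-fixed
    r=R.from_euler('z',yaw)*R.from_euler('x',tilt)*R.from_euler('y',np.pi/2)
    q=r.as_quat(); return [q[3],q[0],q[1],q[2]]
E
python3 - <<'E'
from h import *
bot.goto([0.56,0.10,0.33],down(np.radians(-13.5)))
p,d=snap('wrist','w0')
print(bot.camera_params('wrist')['tvec'])
for t in('trough','bar'):
    for o in bot.cut_out(t,'wrist')[:1]:
        c=cloud('wrist',d,o['mask'])
        if t=='trough': c=c[(c[:,2]>.078)&(c[:,2]<.09)]
        print(t,o['score'],len(c),np.round(np.percentile(c,[1,50,99],axis=0),3).tolist(), cv2.minAreaRect((c[:,:2]*1000).astype(np.float32)))
        if t=='bar':
            m=np.median(c[:,2]); c=c[(abs(c[:,2]-.028)<.006)]; v=cv2.fitLine(c[:,:2].astype(np.float32),cv2.DIST_HUBER,0,.01,.01).ravel(); print(v,np.degrees(np.arctan2(v[1],v[0])))
for t in('bar','trough','bung','cup'):
    for o in bot.spot_in(t,'wrist')[:2]: print(t,np.round(o['point'],3),o['score'])
np.save('w0d.npy',d)
P=cloud('wrist',d,d>0); n=R.from_euler('z',np.radians(13.5)).apply(P-[.586,.102,0])
np.save('w0c.npy',P)
# covers: top points in trough frame
t=n[(abs(n[:,2]-.084)<.004)]
for x0 in(-.06,-.03,0,.03,.06):
    s=t[abs(t[:,0]-x0)<.008]; print(x0,'lo edge',s[s[:,1]<0][:,1].max(initial=-9).round(4),'hi edge',s[s[:,1]>0][:,1].min(initial=9).round(4))
print(t.min(0),t.max(0),np.median(t[:,2]))
E
```

```text
[-0.51937098  0.15100708  0.53942331]
trough 0.57 38636 [[0.453, -0.114, 0.081], [0.588, 0.19, 0.083], [0.712, 0.289, 0.085]] ((579.4934692382812, 84.49812316894531), (402.8955078125, 199.3874053955078), 76.11051940917969)
bar 0.61 2713 [[0.542, 0.005, 0.003], [0.576, 0.104, 0.027], [0.606, 0.187, 0.029]] ((574.5513305664062, 95.1164321899414), (193.35414123535156, 23.443159103393555), 74.0671615600586)
[0.27689457 0.9609003  0.5752216  0.10075118] 73.92505
bar [0.577 0.107 0.03 ] 0.71
bar [0.586 0.117 0.084] 0.41
trough [0.592 0.118 0.084] 0.7
bung [0.622 0.262 0.11 ] 0.89
-0.06 lo edge -0.0847 hi edge 0.0867
-0.03 lo edge -0.0848 hi edge 0.0857
0 lo edge -0.0848 hi edge 0.0857
0.03 lo edge -0.0838 hi edge 0.0848
0.06 lo edge -0.084 hi edge 0.085
[-0.1018895  -0.22010414  0.08001452] [0.09935717 0.18273696 0.0879981 ] 0.08420666447521667
```

View pics/w0.png

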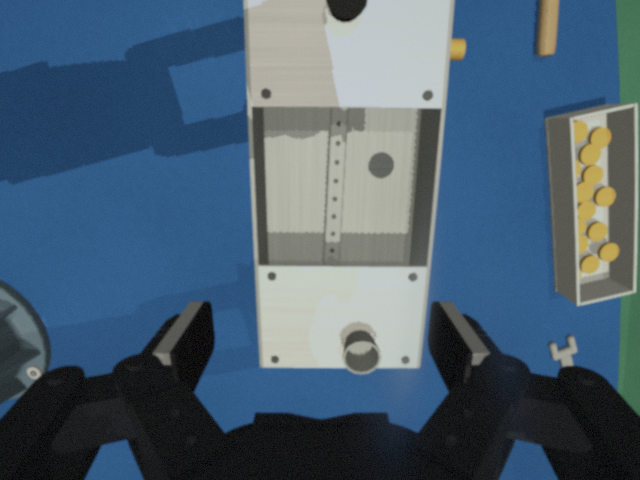

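The wrist view shows the gap between rows 107 and 265, with the bar running (338,107) to (332,265) under both covers. The bung is at the top and the cup at the bottom. To find where the bar lies lengthwise, I'll tilt the camera and look under the +y cover.

```bash
cat >> h.py <<'E'
TY=np.radians(-13.7); TO=np.array([.586,.102,0])
T=R.from_euler('z',TY)
def W(x,y,z): return T.apply([x,y,z])+TO
def toT(p): return T.inv().apply(np.asarray(p)-TO)
E
python3 - <<'E'
from h import *
print(bot.get_time())
bot.goto(W(-.01,-.12,.2),down(TY,np.radians(38)))
p,d=snap('wrist','w1')
o=bot.cut_out('bar','wrist')
for q in o[:2]:
    c=toT(cloud('wrist',d,q['mask'])); c=c[(c[:,2]>.005)&(c[:,2]<.04)]
    print(q['score'],len(c),np.round(np.percentile(c,[0,2,50,98,100],axis=0),3).tolist())
P=toT(cloud('wrist',d,d>0)); s=P[(abs(P[:,0]+.006)<.025)&(P[:,2]>.02)&(P[:,2]<.04)]
print('top pts y hist',np.histogram(s[:,1],np.arange(-.1,.22,.01)))
print(bot.get_time(), bot.get_contact_force())
E
```

```text
1.775
0.56 3516 [[-0.021, -0.069, 0.005], [-0.019, -0.066, 0.024], [-0.008, 0.017, 0.03], [0.006, 0.109, 0.034], [0.009, 0.113, 0.036]]
top pts y hist (array([  0,   0,   0, 214, 226, 220, 211, 200, 198, 194, 186, 182, 181,
       168, 160, 162, 158, 152, 148, 280, 195,  47,   0,   0,   0,   0,
         0,   0,   0,   0,   0]), array([-1.00000000e-01, -9.00000000e-02, -8.00000000e-02, -7.00000000e-02,
       -6.00000000e-02, -5.00000000e-02, -4.00000000e-02, -3.00000000e-02,
       -2.00000000e-02, -1.00000000e-02, -5.55111512e-17,  1.00000000e-02,
        2.00000000e-02,  3.00000000e-02,  4.00000000e-02,  5.00000000e-02,
        6.00000000e-02,  7.00000000e-02,  8.00000000e-02,  9.00000000e-02,
        1.00000000e-01,  1.10000000e-01,  1.20000000e-01,  1.30000000e-01,
        1.40000000e-01,  1.50000000e-01,  1.60000000e-01,  1.70000000e-01,
        1.80000000e-01,  1.90000000e-01,  2.00000000e-01,  2.10000000e-01]))
2.6333 [ 0.32038565 -0.29830172 -0.72556691]
```

View pics/w1.png

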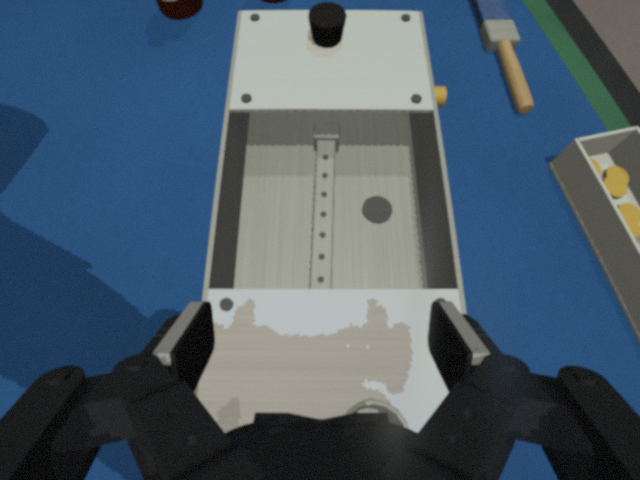

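The tilted view shows end A's cap at about (326,135), with its end face at trough y≈+0.112, so the bar's centre is at y≈−0.018. Next I'll grasp it 25 mm towards end A with a slight pre-tilt.

```bash
cat >> h.py <<'E'
BY=np.radians(-16.1); PRE=np.radians(-8); S=.025
u=np.array([.277,.961,0]); B0=np.array([.5752,.1008,.018])
B0=B0+u*((-.018-toT(B0)[1])/toT(B0+u)[1] if 0 else (-.018-toT(B0)[1])/(T.inv().apply(u)[1]))
Q0=R.from_euler('z',BY)
def tool0(): # TCP in bar frame at grasp, tool tilt PRE; TCP z .007
    g=R.from_euler('x',PRE).apply([0,0,-.019])
    return np.array([0,S,0])+np.array([0,g[1],-.018+.007])
def pose(xt,yt,z,th): # bar centre in trough frame, pitch deg
    c=W(xt,yt,z); t=np.radians(th)
    return c+(Q0*R.from_euler('x',t)).apply(tool0()), down(BY,PRE+t)
X0=toT(B0)[0]
E
python3 - <<'E'
from h import *
print('X0',X0,toT(B0))
p,q=pose(X0,-.018,.018,0)
tx=np.array([0,0,-1]); tx=Q0.apply(R.from_euler('x',PRE).apply(tx))
print(p, bot.get_time())
# reachability of the way
for w in [(-.018,.018,0),(-.063,.024,0),(-.063,.067,20),(.06,.104,20),(.05,.25,20),(0,.25,0)]:
    print(w, bot.solve_ik(*pose(X0,*w)) is not None)
bot.goto(p-tx*.13,q)
bot.move_l(p-tx*.02,q,rate=.15)
f=bot.get_contact_force()
hit=bot.move_l(p,q,rate=.03,guard=6)
print('hit',hit,bot.get_tcp_pos(),f,bot.get_contact_force())
bot.gripper_close()
print(bot.get_gripper_width(),bot.get_contact_force(),bot.get_tcp_pos(),bot.get_time())
E
```

```text
X0 -0.01080167989556375 [-0.01080168 -0.018       0.018     ]
[0.57744212 0.10854927 0.007     ] 2.6333
(-0.018, 0.018, 0) True
(-0.063, 0.024, 0) True
(-0.063, 0.067, 20) True
(0.06, 0.104, 20) True
(0.05, 0.25, 20) True
(0, 0.25, 0) True
hit False [0.57753752 0.10854011 0.00703464] [ 0.11983721 -0.02290813 -0.02873462] [-0.8227816   0.04727618 -0.48580198]
0.018375505143974482 [0.34965761 1.54246905 1.93371096] [0.57801084 0.10859754 0.00749986] 5.8583
```

```bash
python3 - <<'E'
from h import *
def go(*w,rate=.08):
    h=bot.move_l(*pose(X0,*w),rate=rate,guard=15)
    print(w,'GUARD' if h else '',np.round(bot.get_contact_force(),1),round(bot.get_gripper_width(),4),bot.get_time()); return h
for w in [(-.018,.024,0),(-.063,.025,0),(-.063,.036,5),(-.063,.047,10),(-.063,.057,15),(-.063,.067,20)]:
    if go(*w): break
p,d=snap('side','s1'); snap('wrist','w2')
for n in('end_a','end_b','bar'):
    for o in bot.spot_in(n,'side')[:2]: print(n,np.round(toT(o['point']),3),o['score'])
o=bot.cut_out('bar','side')
if o:
    c=toT(cloud('side',d,o[0]['mask'])); v=cv2.fitLine(c.astype(np.float32),cv2.DIST_HUBER,0,.01,.01).ravel(); print(len(c),v)
cv2.imwrite('pics/s1c.png',cv2.resize(cv2.imread('pics/s1.png')[120:380,150:420],None,fx=2,fy=2))
E
```

```text
(-0.018, 0.024, 0)  [-0.2 -0.  -4.1] 0.0189 6.1083
(-0.063, 0.025, 0)  [ 0.3 -0.4 -5.1] 0.0185 6.825
(-0.063, 0.036, 5)  [-0.1  0.  -3.2] 0.0187 7.1417
(-0.063, 0.047, 10)  [ 1.   0.3 -3.6] 0.0186 7.4583
(-0.063, 0.057, 15)  [ 0.3  0.3 -4.9] 0.0186 7.7583
(-0.063, 0.067, 20)  [ 0.   0.4 -3.4] 0.0183 8.0583
end_a [-0.013  0.022  0.104] 0.68
end_b [-0.013  0.022  0.104] 0.68
bar [-0.015  0.017  0.099] 0.7
492 [ 0.05182997  0.939255    0.3392841  -0.01707314 -0.00611323  0.09247077]
```

View pics/s1c.png

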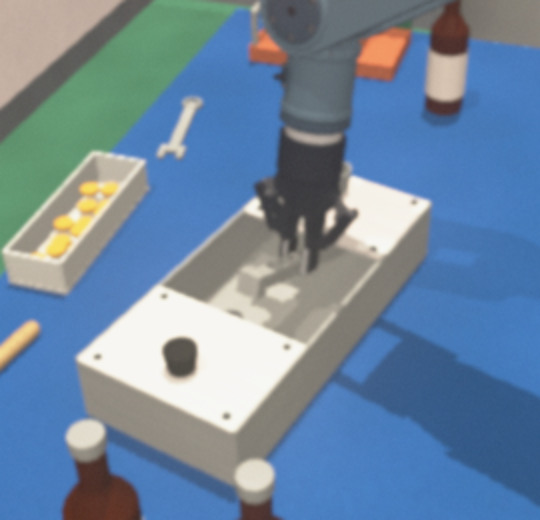

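The crop shows the bar tilted, with end A at about (258,282) rising through the gap. The measured pitch is 19.9° against the 20° I commanded, so it hasn't slipped. Next I'll draw it out.

```bash
python3 - <<'E'
from h import *
def go(*w,rate=.08):
    h=bot.move_l(*pose(X0,*w),rate=rate,guard=12)
    print(w,'GUARD' if h else '',np.round(bot.get_contact_force(),1),round(bot.get_gripper_width(),4),bot.get_time()); return h
for w in [(-.063,.069,21),(0,.087,21),(.06,.105,21),(.055,.15,20),(.03,.25,15),(0,.25,0)]:
    if go(*w): break
bot.dwell(.5)
p,d=snap('side','s2')
for cam in('side','scene'):
    if cam=='scene': p,d=snap(cam,'sc2')
    for n in('end_a','cup','bung'):
        for o in bot.spot_in(n,cam)[:2]: print(cam,n,np.round(o['point'],3),np.round(toT(o['point']),3),o['score'])
    o=bot.cut_out('bar',cam)
    if o:
        c=toT(cloud(cam,d,o[0]['mask'])); v=cv2.fitLine(c.astype(np.float32),cv2.DIST_HUBER,0,.01,.01).ravel(); print(cam,len(c),v,np.round(np.percentile(c,[2,98],axis=0),3).tolist())
print(bot.get_contact_force(),bot.get_joint_velocities())
E
```

```text
(-0.063, 0.069, 21)  [ 0.7 -0.5 -3.3] 0.0186 8.6083
(0, 0.087, 21)  [-1.4  0.4 -4.4] 0.0187 9.575
(0.06, 0.105, 21)  [-0.5 -0.1 -4.3] 0.0189 10.5083
(0.055, 0.15, 20)  [-0.2  1.  -4. ] 0.0187 11.2167
(0.03, 0.25, 15)  [ 0.8  0.2 -4. ] 0.0189 12.6333
(0, 0.25, 0)  [-0.7 -0.5 -3. ] 0.0183 13.1917
side end_a [0.586 0.165 0.26 ] [-0.015  0.061  0.26 ] 0.6
side cup [ 0.562 -0.073  0.107] [ 0.018 -0.176  0.107] 0.64
side bung [0.623 0.281 0.114] [-0.007  0.183  0.114] 0.79
side 1122 [ 0.06253855  0.9976313   0.02864691 -0.01263356  0.07144732  0.2571172 ] [[-0.03, -0.254, 0.001], [0.182, 0.13, 0.266]]
scene end_a [0.577 0.09  0.257] [-0.006 -0.014  0.257] 0.86
scene cup [ 0.576 -0.081  0.109] [ 0.033 -0.18   0.109] 0.9
scene cup [0.636 0.272 0.11 ] [0.009 0.177 0.11 ] 0.52
scene bung [0.576 0.092 0.255] [-0.007 -0.012  0.255] 0.7
scene 1428 [ 0.02360743  0.9997139   0.00385387 -0.00229574 -0.00398506  0.25470033] [[-0.022, -0.127, 0.24], [0.009, 0.125, 0.264]]
[ 0.03690406 -0.26297768 -4.24125584] [ 1.48719623e-03  2.69372676e-04  9.76581229e-05  9.20480364e-04
 -9.28006679e-04  1.02492625e-03]
```

View pics/sc2.png

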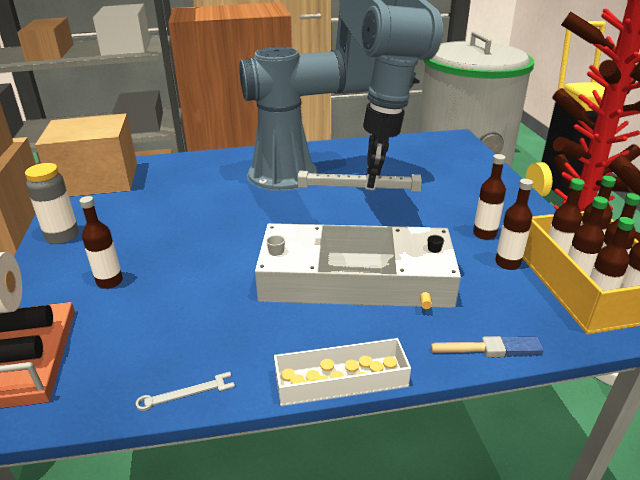

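The picture shows the bar held level from (303,179) to (416,182), well above the trough. The cup at (277,243) and the bung at (435,243) haven't moved.

```bash
python3 -c "
from workcell import bot
bot.close_job()"
```

```text
the job is handed in; nothing more can be done
```

The spray bar is out of the trough and held level over it, and I've handed the job in; no verdict is reported. I gripped it 25 mm towards end A, slid it about 45 mm under the −y cover and tilted it about 20°. Then I drew it out through the gap with end A first and levelled it.

- **End position:** the bar's centre is about 0.25 m above the table, and its caps span trough y −0.127 to +0.125 m. The lowest bar point in the scene camera is 0.24 m, about 15 cm clear of the covers.
- **Level:** the scene camera gives a tilt of about 0.2° and the side camera about 1.6°, against the 15° allowed. The side camera's bar outline also took in some background points, so I trust it less.
- **On the way:** the bar measured 19.9° of pitch with end A up through the gap. By the commanded pose end A was at about 0.108 m and end B about 0.026 m. End B was under the cover, so I couldn't see it directly.
- **Grip and contact:** the fingers stayed 18–19 mm apart throughout. The only load on the tool was about 4 N, the bar's weight, and no move hit its force limit.
- **Bystanders:** the cup and bung were found where they started, within the cameras' accuracy. The bottles look unmoved in the last picture, but I didn't measure them again.
- **False detections:** the scene camera reported a "bung" on the bar and a second "cup" at the bung's position. In the picture both are false.
- **Time:** the last move ended at 13.2 s of the 38 s allowed; the final checks added about a second.

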